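Take the left-hand nut off the lapping spindle

TASK

Take the big hex nut off the upright lapping spindle and set it down flat in the parts tray, then let go of it. The thread is left-handed, so it unscrews clockwise seen from above; feel for where it comes free, neither forcing it against a stop nor dragging at it while it is still held. Do not drop it into the tray, and leave the depth gauge, the oil tin and the parallel bar alone.

Things in the scene. Friction and masses are not known exactly. Their poses are not given: they have to be found in the camera images.
- nut_center (a point): Centre of the plain steel hex nut: 46 mm across flats, 28 mm high, 0.15 to 0.3 kg. z is its axis (up); flats face its own x axis and every 60 degrees from it. It starts on the spindle, underside 61 to 64 mm above the bench. It unscrews CLOCKWISE seen from above, rising 10 mm per turn, after another 0.4 to 2.2 rad: how much is not to be seen. The wrong way it meets a solid stop.
- spindle_top (a point): Top centre of the upright steel spindle, 20 mm thick, 98 mm above the bench; z up. Its thread inside the nut is interrupted: where it runs out, the nut is free to go straight up over a window of about 0.3 rad; turned farther, it meets a solid stop. An upward pull of some 15 N tells: held, it rises under 3 mm above its thread height; free, it comes away. Clear when its centre is 114 mm up.
- stand: Fixed grey block that carries the spindle at its centre: 120 x 100 mm, 45 mm high, on a 150 x 120 mm foot; origin at the centre of its underside on the bench. Under the nut's flats there are 16 mm of free height above the block.
- spindle (a joint): Twist of the spindle in its torsion mount, rad, positive anticlockwise from above; 0 unloaded, 40 N m per rad. More than 0.025 rad either way (1 N m) counts as forcing; turning the nut normally takes under 0.4 N m.
- tray: Fixed open aluminium parts tray, 170 x 150 mm (x, y), 22 mm high, walls 4 mm; origin at the centre of its underside.
- tray_floor (a point): Centre of the tray's inner floor, 4 mm above the bench; z up, x along the 170 mm side.
- depth_gauge: Bystander: rusted steel depth gauge lying flat, a 110 mm cross bar with a 150 mm rule across it (95 mm of it on the +x side), 27 mm high; origin under the cross bar.
- oil_tin: Bystander: glossy green enamel tin shaped like an oil can, 68 mm diameter, 135 mm high with its spout; origin under its centre.
- parallel_bar: Bystander: ground steel parallel bar, 25 x 150 x 16 mm, lying flat; origin under its centre.
- collar (a joint): Rise (m) of the sprung steel collar, 42 mm in diameter, around the spindle under the nut; 0 fully down, 0.009 fully up. It presses the nut up with 6 to 11 N, and lifts it up to 5 mm once free, if it is let rise.
- float (a joint): How far the spindle is drawn up in its stiff sprung mount, m, up positive: 12 N per mm. About 0.0008 at the start, from the collar's push. Over 0.0035 (a pull on the held nut of about 30 N) counts as dragging at it.
Things that resemble listed ones, but are neither listed nor needed, are in the scene too. There is more than one size of the tray; the job needs the middle-sized.

How it is judged (in metres and radians):
On the way:
1. the nut is lifted clear of the spindle (z of nut_center in the frame of stand above 0.112 m), for 0.1 s.
At the end, for the whole second after the job is handed in: The nut lies flat (within 0.1 rad) on the floor of the tray, its centre within 60 mm (along) and 50 mm (across) of the tray's middle and under 18 mm above the floor, at rest and released (x of nut_center in the frame of tray_floor between -0.06 and 0.06 m and y of nut_center in the frame of tray_floor between -0.05 and 0.05 m and z of nut_center in the frame of tray_floor below 0.018 m and angle between nut_center's own z axis and vertical below 0.1 rad and linear speed of nut below 0.02 m/s and contact force between the fingers and nut below 0.1 N); the robot touches nothing.
It fails at once if the spindle is twisted by more than 0.025 rad (1 N m) either way: the nut is forced against a stop (value of joint spindle above 0.025 rad or value of joint spindle below -0.025 rad).
It fails at once if the held nut is dragged upward so hard (about 30 N) that the spindle rises more than 3.5 mm in its mount (value of joint float above 0.0035 m).
It fails at once if the nut is let go more than 25 mm above its resting height in the tray (horizontal distance between nut_center and spindle_top above 0.05 m and height (world z) of nut_center above 0.043 m and contact force between the fingers and nut below 0.1 N).
It fails at once if a bystander is moved by more than 20 mm (distance of any of depth_gauge, oil_tin, parallel_bar from where it was at the start of the episode above 0.02 m).
It also fails if it takes over 58 s, if anything falls off the work surface, if the arm or the gripper's body presses on something with over 40 N, if the wrist force passes 120 N, or if a joint passes its speed limit or range.

ROBOT

A 6-joint arm with a two-finger parallel gripper is mounted at the origin on the work surface. World frame = base frame: x ahead of the robot, y to its left, z up, the work surface at z = 0. Lengths are in m, angles in degrees, forces in N, time in s.
With the tool pointing down it reaches from about 0.35 to 0.925 m from the base axis. Payload 6.4 kg.
Tool frame: the origin (TCP) lies midway between the tips of the shut fingers; the grasp point (between the pads) lies 19 mm behind it; z points along the fingers, y is the line along which they close (so a half turn about z gives the same grasp; the last joint's range is limited). The gripper opens to 94 mm and grips with 3 to 60 N. Pads are 16 mm wide; open, the fingers measure 119 mm over their backs; the gripper's body (75 mm by 177 mm) begins 78 mm behind the grasp point.
Start: joints at [-75.35, 14.043, 89.255, -0, 76.702, -9.975], TCP at [0.271, -0.591, 0.205] pointing down, gripper open.
Joint ranges: [-179.41, 179.41], [-58.25, 129.5], [7.25, 145.43], [-54.29, 234.29], [11.92, 165.04], [-157.13, 157.13]. Speed limits (degrees/s): [147.25, 147.25, 180, 180, 180, 180].

INTERFACE

Orientations are given as [roll, pitch, yaw] about the fixed x, y, z axes, in that order (R = Rz(yaw) Ry(pitch) Rx(roll)).
In Python, from cell import r, vision, hand_in gives the robot as it stands.
- The arm moves only by the tool send_rows, never from a script. Its argument "steps" is a list of rows, each an object with "grip": the opening in per cent of the stroke, from 0 (shut) to 100 (fully open); "dp": the shift along the tool's x, y, z in mm, a list of three; "rotation": the turn, a rotation vector about the tool's x, y, z in rad, a list of three. A call has 1 to 5 rows; each row is the pose to reach, as a shift and turn from the pose commanded when the call began, along the tool's axes at that moment; what a row does not reach only later rows make up. A row lasts 1/10 s, in which the tool goes at most 50 mm and 8.59 degrees, less where a joint would pass 70% of its speed; a pose out of reach is approached as far as the arm can. A call with a gripper value outside its range is refused whole. The fingers move at their own pace and stop on an object; "force" is the grip in N (left out, the last holds). Time passes only in rows, so rows that repeat a pose let the fingers close. It gives the time, the measured TCP pose, the force, the opening and the grip force at its end, in the units of the state.
- r.sense(): the state, without advancing time (a new reading comes with each control period).
- vision.grab_frame(name): name is "scene" or "top" or "wrist"; returns (picture, depth): 480x640x3 uint8, red, green, blue; 480x640 float32, m along the optical axis (not along the pixel's ray), 0 where there is no reading.
- vision.get_calibration(name): a dict with "vertical_fov" (degrees; the focal length in pixels is half the picture's height over the tangent of half this angle, whatever the lens; pixels are square), "cx", "cy" (the principal point, pixels), "view" (4x4, takes a point from world to camera coordinates). Camera axes: x right, y up, looking along -z (the intrinsics and any distortion apply to the point x, -y, -z); pixel columns grow to the right and rows downward; lengths in m; the calibration is good to about 2 mm. The wrist camera is an equidistant fisheye: a pixel r from the principal point sees the ray r / f radians off the axis. A picture is of the moment at which its call begins: read the wrist's pose just before it. get_calibration takes no time and is no camera call; for the wrist camera it gives the pose at the moment of the call.
- hand_in(): hands the job in; it is judged then, once.
The state is a dict: "clock": time; "q": joint angles; "joint_vel": joint speeds; "effort": joint torques, N m; "tcp_pos": TCP position; "orientation": TCP orientation; "contact_force": force on the tool from outside, world axes, zero at the start; "moment": the same for the moment, N m; "finger_gap": opening from 0.0 (shut) to 1.0 (fully open); "grasp_force": force on a finger pad.
Only numpy, scipy, OpenCV 4.12 (cv2) and the standard library are available. Lean on these libraries where they do the work, as an engineer would, in place of code of your own. Each camera call takes 0.05 s, during which the arm holds its last target. There are 200 camera calls.

## Working session

There is one attempt and no reset: what is moved stays moved. The work goes in short steps, Python scripts to look and compute and a tool call to move; the robot and the scene stay as the last step left them, time stands still between calls to the robot, and variables do not carry over. Pictures are saved under pics/ and viewed, at most 10 in all, crops included, and the job is handed in when it is done.

Besides the shell and the picture viewer there is one more tool, called after ">>>" as name(argument=value, ...) on one line, values as JSON. send_rows: Moves the arm, as the interface text tells. Its arguments: {"type":"object","properties":{"steps":{"type":"array"},"force":{"type":"number"}},"required":["steps"]}

```bash
mkdir -p pics; cat > h.py <<'E'
import numpy as np, cv2
from cell import r, vision
def grab(n,save=None):
    c=vision.get_calibration(n); p,d=vision.grab_frame(n)
    if save: cv2.imwrite('pics/'+save,cv2.cvtColor(p,cv2.COLOR_RGB2BGR))
    return p,d,c
def ray(c,u,v,fish=False):
    f=240/np.tan(np.radians(c['vertical_fov'])/2)
    x,y=(u-c['cx'])/f,(v-c['cy'])/f
    if fish:
        t=np.hypot(x,y); s=np.sinc(t/np.pi); k=np.array([x*s,-y*s,-np.cos(t)])
    else: k=np.array([x,-y,-1.])
    V=np.array(c['view']); R=V[:3,:3]; return -R.T@V[:3,3], R.T@k
def plane(c,u,v,z,fish=False):
    o,d=ray(c,u,v,fish); return o+d*(z-o[2])/d[2]
def bydepth(c,d,u,v):
    o,k=ray(c,u,v); return o+k*d[v,u]
E
python3 - <<'E'
from h import *
for n in('scene','top'):
    p,d,c=grab(n,n+'1.png'); print(n,c['vertical_fov'],c['cx'],c['cy'],-np.array(c['view'])[:3,:3].T@np.array(c['view'])[:3,3]); np.savez(n+'1.npz',p=p,d=d,**{k:np.array(v) for k,v in c.items()})
print(r.sense())
E
```

```text
scene 53.36120962431129 324.047073173736 239.51317137175144 [1.10919771 0.5310995  0.70717944]
top 43.82973915151394 316.3873565056787 238.49734189727693 [0.33537745 0.01509079 1.57628115]
{'clock': 0.1, 'q': array([-7.53508064e+01,  1.40783264e+01,  8.93149914e+01, -5.61686503e-04,
        7.67028360e+01, -9.97666336e+00]), 'joint_vel': array([ 0.12452547, -0.01835996, -0.24894466,  0.07223453,  0.11137941,
       -0.05351782]), 'effort': array([ 5.76565935e-05, -4.16916239e+01, -3.15526485e+01,  6.85690460e-02,
        3.10076459e-02, -6.10118173e-05]), 'tcp_pos': array([ 0.27070253, -0.59037259,  0.2045031 ]), 'orientation': array([-1.79905205e+02, -1.61202273e-02,  2.46259733e+01]), 'contact_force': array([-0.04873314, -0.9118915 , -0.75415739]), 'moment': array([-0.00093126, -0.02434162,  0.01843795]), 'grasp_force': 0.0, 'finger_gap': 1.0011983984394703}
```

View pics/top1.png

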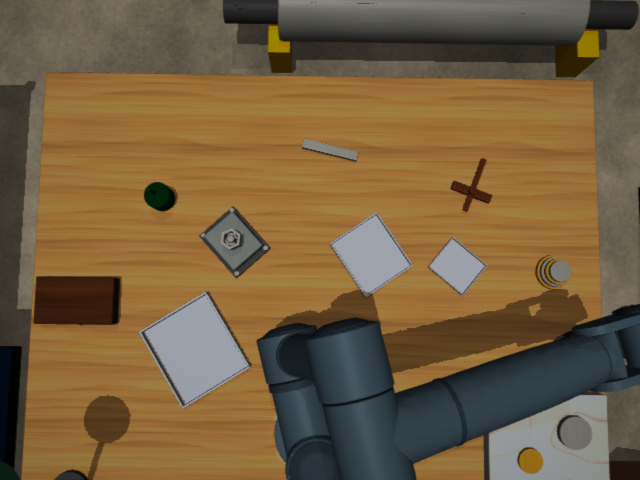

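View pics/scene1.png

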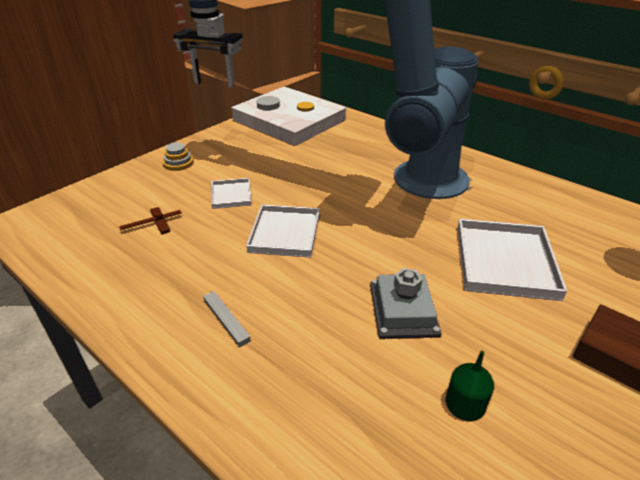

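The top view shows the nut on its stand at about (231,239), the middle tray at (370,254), and the oil tin at (160,196). The parallel bar is at (330,150) and the depth gauge at (471,190). The scene view agrees, with the nut at about (407,282).

```bash
cat > m.py <<'E'
from h import *
c=dict(np.load('top1.npz')); p=c.pop('p'); d=c.pop('d')
g=cv2.cvtColor(p,cv2.COLOR_RGB2HSV)
# tray: low saturation bright blob
m=((g[...,1]<60)&(g[...,2]>120)).astype(np.uint8)
n,l,s,ce=cv2.connectedComponentsWithStats(m)
for i in range(1,n):
    if s[i,4]>1500:
        ct=max(cv2.findContours((l==i).astype(np.uint8),0,2)[0],key=cv2.contourArea)
        b=cv2.boxPoints(cv2.minAreaRect(ct)); q=np.array([plane(c,u,v,.02)[:2] for u,v in b])
        print('blob',ce[i].round(),s[i,4],'ctr',q.mean(0).round(3),'sides',np.linalg.norm(q[1]-q[0]).round(3),np.linalg.norm(q[2]-q[1]).round(3),'ang',np.degrees(np.arctan2(*(q[1]-q[0])[::-1])).round(1))
# height field around stand
f=240/np.tan(np.radians(c['vertical_fov'])/2)
P=np.array([[bydepth(c,d,u,v) for u in range(195,275)] for v in range(200,282)])
for lo,hi in((.035,.055),(.08,.102),(.094,.102)):
    k=(P[...,2]>lo)&(P[...,2]<hi); q=P[k][:,:2].astype(np.float32); R=cv2.minAreaRect(q); print(lo,k.sum(),q.mean(0).round(4),R)
print(plane(c,231,239,.09), plane(c,160,196,.06))
cv2.imwrite('pics/nut.png',cv2.resize(cv2.cvtColor(p[195:285,185:285],cv2.COLOR_RGB2BGR),None,fx=6,fy=6,interpolation=2))
E
python3 m.py
```

```text
blob [371. 254.] 3481 ctr [ 0.457 -0.142] sides 0.15 0.169 ang -55.5
blob [457. 266.] 1619 ctr [ 0.429 -0.368] sides 0.102 0.116 ang -39.8
blob [195. 349.] 6428 ctr [0.205 0.314] sides 0.201 0.229 ang -58.7
blob [554. 444.] 6765 ctr [-0.004 -0.596] sides 0.309 0.208 ang -89.4
0.035 1454 [0.4845 0.2167] ((0.48584267497062683, 0.21867695450782776), (0.12174322456121445, 0.09998225420713425), 42.84031295776367)
0.08 247 [0.4858 0.2182] ((0.48587968945503235, 0.21841244399547577), (0.051292646676301956, 0.04579182714223862), 55.2529411315918)
0.094 58 [0.4858 0.2165] ((0.4876710772514343, 0.22022518515586853), (0.046161338686943054, 0.040354762226343155), 50.32078170776367)
[0.48432185 0.21671785 0.09      ] [0.59588381 0.40582519 0.06      ]
```

View pics/nut.png

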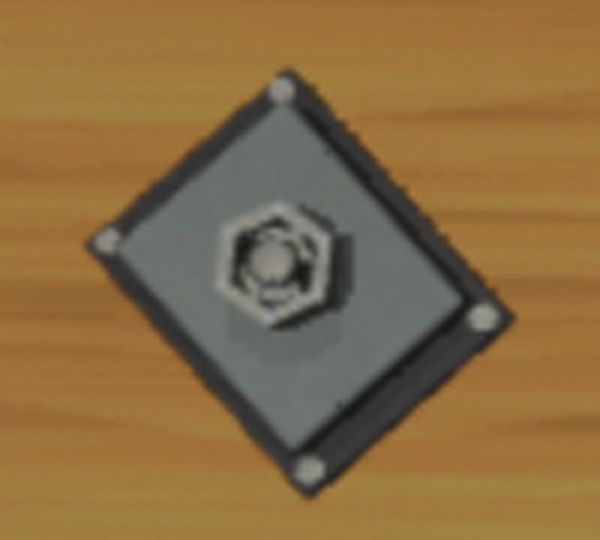

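```bash
cat >> h.py <<'E'
from scipy.spatial.transform import Rotation as Ro
def togo(t,yaw):
    s=r.sense(); R=Ro.from_euler('xyz',s['orientation'],degrees=True)
    dp=R.inv().apply(np.array(t)-s['tcp_pos'])*1000
    dr=(R.inv()*Ro.from_euler('xyz',[180,0,yaw],degrees=True)).as_rotvec()
    print('t',round(s['clock'],2),'tcp',s['tcp_pos'].round(4),'ori',s['orientation'].round(1),'dp',dp.round(1),'rot',dr.round(3),'F',s['contact_force'].round(1),'M',s['moment'].round(2))
E
python3 -c "
from h import *
togo([.486,.218,.2],177)"
```

```text
t 0.1 tcp [ 0.2707 -0.5904  0.2045] ori [-179.9   -0.    24.6] dp [ 532.6 -645.1    5.7] rot [-0.000e+00 -2.000e-03 -2.659e+00] F [-0.  -0.9 -0.8] M [-0.   -0.02  0.02]
```

>>> send_rows(steps=[{"grip":100,"dp":[32,-39,0],"rotation":[0,0,-0.14]},{"grip":100,"dp":[64,-77,0],"rotation":[0,0,-0.28]},{"grip":100,"dp":[96,-116,0],"rotation":[0,0,-0.42]},{"grip":100,"dp":[128,-154,0],"rotation":[0,0,-0.56]},{"grip":100,"dp":[160,-193,0],"rotation":[0,0,-0.7]}])

```text
clock: 0.6
tcp_pos: [0.3357, -0.3473, 0.2049]
orientation: [-180.0, -0.0, 65.0]
contact_force: [0.5, 0.7, -0.2]
finger_gap: 0.999
grasp_force: 0.0
```

```bash
python3 -c "
from h import *
togo([.486,.218,.2],177)"
```

```text
t 0.6 tcp [ 0.3357 -0.3473  0.2049] ori [-180.   -0.   65.] dp [ 575.9 -102.4    5.3] rot [ 0.000e+00 -1.000e-03 -1.954e+00] F [ 0.5  0.7 -0.2] M [-0.04 -0.08 -0.  ]
```

>>> send_rows(steps=[{"grip":100,"dp":[48,-8,0],"rotation":[0,0,-0.14]},{"grip":100,"dp":[96,-17,0],"rotation":[0,0,-0.28]},{"grip":100,"dp":[145,-26,0],"rotation":[0,0,-0.42]},{"grip":100,"dp":[194,-34,0],"rotation":[0,0,-0.56]},{"grip":100,"dp":[242,-43,0],"rotation":[0,0,-0.7]}])

```text
clock: 1.1
tcp_pos: [0.4, -0.1102, 0.2053]
orientation: [180.0, 0.0, 105.1]
contact_force: [0.8, -0.2, 0.2]
finger_gap: 1.001
grasp_force: 0.0
```

```bash
python3 -c "
from h import *
togo([.486,.218,.2],177)"
```

```text
t 1.1 tcp [ 0.4    -0.1102  0.2053] ori [180.    0.  105.1] dp [294.4 168.7   5.3] rot [ 0.     0.    -1.254] F [ 0.8 -0.2  0.2] M [-0.05 -0.11  0.03]
```

>>> send_rows(steps=[{"grip":100,"dp":[41,24,0],"rotation":[0,0,-0.14]},{"grip":100,"dp":[82,47,0],"rotation":[0,0,-0.28]},{"grip":100,"dp":[123,71,0],"rotation":[0,0,-0.42]},{"grip":100,"dp":[164,95,0],"rotation":[0,0,-0.56]},{"grip":100,"dp":[205,118,0],"rotation":[0,0,-0.7]}])

```text
clock: 1.6
tcp_pos: [0.4616, 0.1183, 0.2053]
orientation: [-180.0, 0.0, 145.3]
contact_force: [0.4, -1.5, -0.1]
finger_gap: 1.0
grasp_force: 0.0
```

```bash
python3 -c "
from h import *
togo([.486,.218,.2],177)"
```

```text
t 1.6 tcp [0.4616 0.1183 0.2053] ori [-180.     0.   145.3] dp [36.7 95.9  5.3] rot [-0.     0.    -0.553] F [ 0.4 -1.5 -0.1] M [ 0.04 -0.18 -0.03]
```

>>> send_rows(steps=[{"grip":100,"dp":[12,30,2],"rotation":[0,0,-0.14]},{"grip":100,"dp":[24,60,4],"rotation":[0,0,-0.28]},{"grip":100,"dp":[35,90,5],"rotation":[0,0,-0.42]},{"grip":100,"dp":[35,90,5],"rotation":[0,0,-0.54]},{"grip":100,"dp":[35,90,5],"rotation":[0,0,-0.54]}])

```text
clock: 2.1
tcp_pos: [0.4843, 0.2106, 0.1998]
orientation: [-180.0, -0.1, 176.0]
contact_force: [-0.6, -0.2, 0.4]
finger_gap: 0.999
grasp_force: 0.0
```

```bash
python3 -c "
from h import *
togo([.486,.218,.2],177)
p,d,c=grab('wrist','w1.png')
print(c['cx'],c['cy'],c['vertical_fov'],np.array(c['view']).round(3))
np.savez('w1.npz',p=p,d=d,**{k:np.array(v) for k,v in c.items()})
"
```

```text
t 2.1 tcp [0.4843 0.2106 0.1998] ori [-1.80e+02 -1.00e-01  1.76e+02] dp [-1.2  7.5 -0.2] rot [-0.    -0.001 -0.018] F [-0.6 -0.2  0.4] M [ 0.08 -0.14  0.01]
322.5071805385633 245.0809023200981 65.70646984690485 [[ 0.069  0.998 -0.001 -0.243]
 [-0.955  0.066 -0.287  0.477]
 [-0.287  0.021  0.958 -0.253]
 [ 0.     0.     0.     1.   ]]
```

View pics/w1.png

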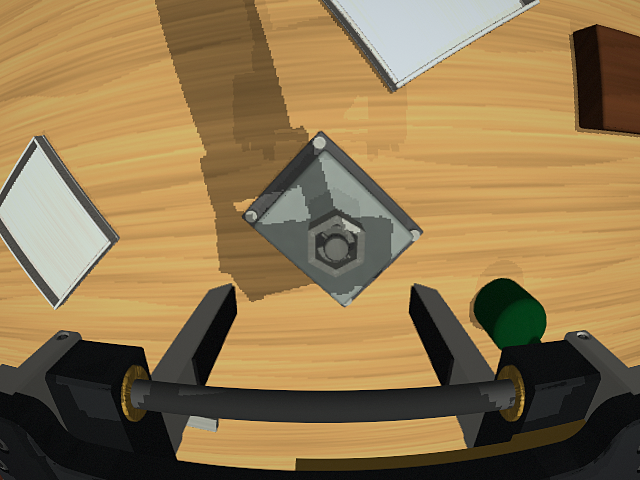

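The wrist view shows the nut at about (336,245), between the open fingers, with the stand below it. I'll measure its top face using depth.

```bash
cat > n.py <<'E'
from h import *
c=dict(np.load('w1.npz')); p=c.pop('p'); d=c.pop('d')
def wp(u,v):
    o,k=ray(c,u,v,True); cam=-np.array(c['view'])[2,:3]; return o+k*d[v,u]/(k@cam)
P=np.array([[wp(u,v) for u in range(290,385)] for v in range(195,295)]); z=P[...,2]
h,e=np.histogram(z,np.arange(.04,.11,.002)); print([(round(a,3),int(b)) for a,b in zip(e,h) if b>20])
zt=np.median(z[(z>.085)&(z<.0945)]); print('top',zt)
k=(abs(z-zt)<.003); q=P[k][:,:2].astype(np.float32)
H=cv2.convexHull(q)[:,0]; print('mean',q.mean(0),'min rect',cv2.minAreaRect(H))
th=np.radians(np.arange(0,180,.5)); w=[np.ptp(H@[np.cos(t),np.sin(t)]) for t in th]
W=np.array(w); s=(W[:120]+W[120:240]+W[240:])/3; i=s.argmin()
print('flat dirs',i/2,i/2+60,i/2+120,'widths',W[[i,i+120,i+240]])
n=[np.array([np.cos(th[j]),np.sin(th[j])]) for j in(i,i+120,i+240)]
mid=[((H@a).max()+(H@a).min())/2 for a in n]; print('ctr',np.linalg.lstsq(np.array(n),np.array(mid),rcond=None)[0])
k=(abs(z-.098)<.003)&(np.hypot(P[...,0]-.486,P[...,1]-.218)<.009); print('spindle',k.sum(),P[k].mean(0) if k.any() else '')
E
python3 n.py
```

```text
[(np.float64(0.042), 430), (np.float64(0.044), 4278), (np.float64(0.046), 525), (np.float64(0.062), 148), (np.float64(0.064), 50), (np.float64(0.066), 37), (np.float64(0.068), 27), (np.float64(0.07), 39), (np.float64(0.072), 39), (np.float64(0.074), 58), (np.float64(0.076), 47), (np.float64(0.078), 83), (np.float64(0.08), 108), (np.float64(0.082), 223), (np.float64(0.084), 209), (np.float64(0.086), 87), (np.float64(0.088), 125), (np.float64(0.09), 1091), (np.float64(0.092), 142), (np.float64(0.094), 43), (np.float64(0.096), 197), (np.float64(0.098), 262)]
top 0.0909854357445059
mean [0.48705056 0.22107032] min rect ((0.48765069246292114, 0.221180260181427), (0.04597002640366554, 0.052600741386413574), 85.43482208251953)
flat dirs 25.5 85.5 145.5 widths [0.04711137 0.04597358 0.04710859]
ctr [0.48802913 0.22100704]
spindle 345 [0.48618502 0.21887185 0.098163  ]
```

```bash
python3 -c "
from h import *
togo([.487,.2195,.059],175.5)"
```

```text
t 2.15 tcp [0.4843 0.2101 0.1999] ori [-1.800e+02 -1.000e-01  1.758e+02] dp [ -2.1   9.7 140.9] rot [-0.    -0.001  0.005] F [-0.3  0.2  0.3] M [ 0.05 -0.15  0.01]
```

>>> send_rows(steps=[{"grip":100,"dp":[-2,9.6,40],"rotation":[0,0,0.005]},{"grip":100,"dp":[-2,9.6,80],"rotation":[0,0,0.005]},{"grip":100,"dp":[-2,9.6,115],"rotation":[0,0,0.005]},{"grip":100,"dp":[-2,9.6,140],"rotation":[0,0,0.005]},{"grip":100,"dp":[-2,9.6,141],"rotation":[0,0,0.005]}])

```text
clock: 2.65
tcp_pos: [0.4842, 0.2179, 0.0557]
orientation: [-179.9, -0.4, 175.4]
contact_force: [0.3, -0.2, -0.6]
finger_gap: 1.001
grasp_force: 0.0
```

>>> send_rows(steps=[{"grip":60,"dp":[0,0,0],"rotation":[0,0,0]},{"grip":56,"dp":[0,0,0],"rotation":[0,0,0]},{"grip":53,"dp":[0,0,0],"rotation":[0,0,0]},{"grip":51,"dp":[0,0,0],"rotation":[0,0,0]},{"grip":50,"dp":[0,0,0],"rotation":[0,0,0]}], force=5)

```text
clock: 3.15
tcp_pos: [0.4879, 0.2195, 0.0603]
orientation: [180.0, 0.1, 175.6]
contact_force: [-0.3, 0.3, -0.3]
finger_gap: 0.607
grasp_force: 0.0
```

```bash
python3 -c "
from h import *
togo([.487,.2195,.059],175.5);s=r.sense();print(s['finger_gap']*94,s['grasp_force'])"
```

```text
t 3.15 tcp [0.4879 0.2195 0.0603] ori [1.800e+02 1.000e-01 1.756e+02] dp [ 0.9 -0.   1.3] rot [0.    0.001 0.002] F [-0.3  0.3 -0.3] M [ 0.08 -0.18  0.05]
57.061947134484534 0.0
```

>>> send_rows(steps=[{"grip":45,"dp":[0,0,0],"rotation":[0,0,0]},{"grip":45,"dp":[0,0,0],"rotation":[0,0,0]},{"grip":40,"dp":[0,0,0],"rotation":[0,0,0]},{"grip":40,"dp":[0,0,0],"rotation":[0,0,0]},{"grip":40,"dp":[0,0,0],"rotation":[0,0,0]}], force=5)

```text
clock: 3.65
tcp_pos: [0.4876, 0.2198, 0.0597]
orientation: [179.9, 0.0, 175.6]
contact_force: [0.1, 5.3, 1.3]
finger_gap: 0.489
grasp_force: 5.0
```

```bash
python3 -c "
from h import *
togo([.487,.2195,.059],175.5);s=r.sense();print(s['finger_gap']*94,s['grasp_force'])"
```

```text
t 3.65 tcp [0.4876 0.2198 0.0597] ori [179.9   0.  175.6] dp [ 0.6 -0.4  0.7] rot [0.001 0.001 0.002] F [0.1 5.3 1.3] M [ 1.07 -0.2   0.03]
45.92362748321499 5.000031664967537
```

>>> send_rows(steps=[{"grip":40,"dp":[0,0.3,0],"rotation":[0,0,0]},{"grip":40,"dp":[0,0.6,0],"rotation":[0,0,0]},{"grip":40,"dp":[0,0.6,0],"rotation":[0,0,0]}], force=5)

```text
clock: 3.95
tcp_pos: [0.4876, 0.2198, 0.0596]
orientation: [-180.0, 0.0, 175.6]
contact_force: [0.1, 3.3, 1.6]
finger_gap: 0.486
grasp_force: 5.0
```

```bash
python3 -c "
from h import *
togo([.487,.2195,.059],175.5);s=r.sense();print(s['finger_gap']*94,s['grasp_force'])"
```

```text
t 3.95 tcp [0.4876 0.2198 0.0596] ori [-180.     0.   175.6] dp [ 0.6 -0.4  0.6] rot [-0.     0.     0.002] F [0.1 3.3 1.6] M [ 0.68 -0.22 -0.03]
45.64170028269624 4.9998559802770615
```

>>> send_rows(steps=[{"grip":40,"dp":[0,0.5,0],"rotation":[0,0,0]},{"grip":40,"dp":[0,1.0,0],"rotation":[0,0,0]},{"grip":40,"dp":[0,1.0,0],"rotation":[0,0,0]},{"grip":40,"dp":[0,1.0,0],"rotation":[0,0,0]}], force=30)

```text
clock: 4.35
tcp_pos: [0.4876, 0.22, 0.0595]
orientation: [-179.9, 0.0, 175.6]
contact_force: [0.1, -3.8, 3.1]
finger_gap: 0.487
grasp_force: 30.0
```

```bash
cat > s.py <<'E'
from h import *
togo([.4870,.2198,.059],175.5);s=r.sense();print(s['finger_gap']*94,s['grasp_force'],'q6',s['q'][5])
# moment about vertical at TCP if moment is taken at TCP
E
python3 s.py
```

```text
t 4.35 tcp [0.4876 0.22   0.0595] ori [-179.9    0.   175.6] dp [ 0.6 -0.3  0.5] rot [-0.002  0.     0.002] F [ 0.1 -3.8  3.1] M [-0.69 -0.22  0.04]
45.736730600372184 30.000348687171936 q6 -73.36376080693124
```

>>> send_rows(steps=[{"grip":40,"dp":[0,-0.5,0],"rotation":[0,0,0.04]},{"grip":40,"dp":[0,-0.5,-0.1],"rotation":[0,0,0.08]},{"grip":40,"dp":[0,-0.5,-0.2],"rotation":[0,0,0.12]},{"grip":40,"dp":[0,-0.5,-0.2],"rotation":[0,0,0.16]},{"grip":40,"dp":[0,-0.5,-0.3],"rotation":[0,0,0.2]}], force=30)

```text
clock: 4.85
tcp_pos: [0.4872, 0.2204, 0.0597]
orientation: [-180.0, -0.0, 164.1]
contact_force: [-0.3, -0.7, 2.3]
finger_gap: 0.49
grasp_force: 30.0
```

```bash
python3 s.py
```

```text
t 4.85 tcp [0.4872 0.2204 0.0597] ori [-180.    -0.   164.1] dp [ 0.  -0.7  0.7] rot [-0.    -0.001 -0.2  ] F [-0.3 -0.7  2.3] M [-0.08 -0.07  0.08]
46.03890935216235 30.0001260638237 q6 -61.877638986959376
```

>>> send_rows(steps=[{"grip":40,"dp":[0,0,-0.1],"rotation":[0,0,0.05]},{"grip":40,"dp":[0,0,-0.2],"rotation":[0,0,0.1]},{"grip":40,"dp":[0,0,-0.3],"rotation":[0,0,0.15]},{"grip":40,"dp":[0,0,-0.4],"rotation":[0,0,0.2]},{"grip":40,"dp":[0,0,-0.4],"rotation":[0,0,0.25]}], force=30)

```text
clock: 5.35
tcp_pos: [0.487, 0.2206, 0.06]
orientation: [-180.0, -0.1, 149.7]
contact_force: [-1.6, -0.0, 2.6]
finger_gap: 0.487
grasp_force: 30.0
```

>>> send_rows(steps=[{"grip":40,"dp":[0,0,-0.5],"rotation":[0,0,0]},{"grip":40,"dp":[0,0,-1],"rotation":[0,0,0]},{"grip":40,"dp":[0,0,-1],"rotation":[0,0,0]}], force=30)

```text
clock: 5.65
tcp_pos: [0.487, 0.2206, 0.0606]
orientation: [-180.0, -0.0, 149.8]
contact_force: [-0.5, 1.4, -1.8]
finger_gap: 0.486
grasp_force: 30.0
```

```bash
python3 s.py
```

```text
t 5.65 tcp [0.487  0.2206 0.0606] ori [-180.    -0.   149.8] dp [-0.4 -0.7  1.6] rot [ 0.    -0.001 -0.448] F [-0.5  1.4 -1.8] M [ 0.18 -0.24 -0.03]
45.66339034108059 30.000025033950806 q6 -47.66744946045684
```

>>> send_rows(steps=[{"grip":40,"dp":[0,0,-1],"rotation":[0,0,0]},{"grip":40,"dp":[0,0,-2],"rotation":[0,0,0]},{"grip":40,"dp":[0,0,-2.5],"rotation":[0,0,0]},{"grip":40,"dp":[0,0,-2.5],"rotation":[0,0,0]}], force=30)

```text
clock: 6.05
tcp_pos: [0.4869, 0.2205, 0.062]
orientation: [180.0, -0.0, 149.8]
contact_force: [5.3, 3.8, -15.3]
finger_gap: 0.485
grasp_force: 30.0
```

>>> send_rows(steps=[{"grip":40,"dp":[0,0,2],"rotation":[0,0,0.03]},{"grip":40,"dp":[0,0,1.9],"rotation":[0,0,0.11]},{"grip":40,"dp":[0,0,1.8],"rotation":[0,0,0.18]},{"grip":40,"dp":[0,0,0.6],"rotation":[0,0,0.18]},{"grip":40,"dp":[0,0,-0.3],"rotation":[0,0,0.18]}], force=30)

```text
clock: 6.55
tcp_pos: [0.4862, 0.2208, 0.0624]
orientation: [-180.0, -0.1, 139.6]
contact_force: [3.6, 5.8, -17.0]
finger_gap: 0.487
grasp_force: 30.0
```

```bash
python3 s.py
```

```text
t 6.55 tcp [0.4862 0.2208 0.0624] ori [-1.800e+02 -1.000e-01  1.396e+02] dp [-1.3 -0.2  3.4] rot [-0.    -0.002 -0.627] F [  3.6   5.8 -17. ] M [ 0.98 -0.88 -0.09]
45.80218465865447 29.996944963932037 q6 -37.384845085656195
```

>>> send_rows(steps=[{"grip":40,"dp":[0,0,2],"rotation":[0,0,0.03]},{"grip":40,"dp":[0,0,1.9],"rotation":[0,0,0.11]},{"grip":40,"dp":[0,0,1.8],"rotation":[0,0,0.18]},{"grip":40,"dp":[0,0,0.6],"rotation":[0,0,0.18]},{"grip":40,"dp":[0,0,-0.1],"rotation":[0,0,0.18]}], force=30)

```text
clock: 7.05
tcp_pos: [0.4862, 0.2211, 0.0626]
orientation: [-180.0, -0.1, 129.2]
contact_force: [3.1, 7.3, -17.1]
finger_gap: 0.486
grasp_force: 30.0
```

>>> send_rows(steps=[{"grip":40,"dp":[0,0,2],"rotation":[0,0,0.03]},{"grip":40,"dp":[0,0,1.9],"rotation":[0,0,0.11]},{"grip":40,"dp":[0,0,1.8],"rotation":[0,0,0.18]},{"grip":40,"dp":[0,0,0.6],"rotation":[0,0,0.18]},{"grip":40,"dp":[0,0,-0.1],"rotation":[0,0,0.18]}], force=30)

```text
clock: 7.55
tcp_pos: [0.4865, 0.2211, 0.063]
orientation: [-180.0, -0.1, 118.9]
contact_force: [3.0, 7.7, -15.8]
finger_gap: 0.487
grasp_force: 30.0
```

```bash
python3 s.py
```

```text
t 7.55 tcp [0.4865 0.2211 0.063 ] ori [-1.800e+02 -1.000e-01  1.189e+02] dp [-1.4 -0.2  4. ] rot [ 0.    -0.002 -0.987] F [  3.    7.7 -15.8] M [ 1.14 -0.75  0.07]
45.795263957399705 29.996522963047028 q6 -16.768133579594913
```

>>> send_rows(steps=[{"grip":40,"dp":[0.3,0.4,2],"rotation":[0,0,0.03]},{"grip":40,"dp":[0.7,0.9,1.9],"rotation":[0,0,0.11]},{"grip":40,"dp":[0.7,0.9,1.8],"rotation":[0,0,0.18]},{"grip":40,"dp":[0.7,0.9,0.6],"rotation":[0,0,0.18]},{"grip":40,"dp":[0.7,0.9,-0.2],"rotation":[0,0,0.18]}], force=30)

```text
clock: 8.05
tcp_pos: [0.4886, 0.2214, 0.0658]
orientation: [179.9, 0.0, 108.7]
contact_force: [-0.3, 0.7, -2.3]
finger_gap: 0.487
grasp_force: 30.0
```

>>> send_rows(steps=[{"grip":40,"dp":[0,0,-0.5],"rotation":[0,0,0.05]},{"grip":40,"dp":[0,0,-1.5],"rotation":[0,0,0.05]},{"grip":40,"dp":[0,0,-2.5],"rotation":[0,0,0.05]},{"grip":40,"dp":[0,0,-3],"rotation":[0,0,0.05]},{"grip":40,"dp":[0,0,-3],"rotation":[0,0,0.05]}], force=30)

```text
clock: 8.55
tcp_pos: [0.4881, 0.2214, 0.0675]
orientation: [180.0, 0.0, 105.7]
contact_force: [1.1, -0.4, -3.4]
finger_gap: 0.486
grasp_force: 30.0
```

>>> send_rows(steps=[{"grip":40,"dp":[0,0,-1],"rotation":[0,0,0]},{"grip":40,"dp":[0,0,-2],"rotation":[0,0,0]},{"grip":40,"dp":[0,0,-3],"rotation":[0,0,0]},{"grip":40,"dp":[0,0,-4],"rotation":[0,0,0]},{"grip":40,"dp":[0,0,-4],"rotation":[0,0,0]}], force=30)

```text
clock: 9.05
tcp_pos: [0.4881, 0.2215, 0.0716]
orientation: [180.0, 0.0, 105.7]
contact_force: [-0.3, -0.1, -1.9]
finger_gap: 0.49
grasp_force: 30.0
```

Free: it follows the command with only its weight on the wrist. I'll lift it out.

>>> send_rows(steps=[{"grip":40,"dp":[0,0,-6],"rotation":[0,0,0]},{"grip":40,"dp":[0,0,-14],"rotation":[0,0,0]},{"grip":40,"dp":[0,0,-24],"rotation":[0,0,0]},{"grip":40,"dp":[0,0,-36],"rotation":[0,0,0]},{"grip":40,"dp":[0,0,-48],"rotation":[0,0,0]}], force=30)

```text
clock: 9.55
tcp_pos: [0.4882, 0.2216, 0.1208]
orientation: [179.9, 0.0, 105.7]
contact_force: [-0.2, -0.2, -2.8]
finger_gap: 0.487
grasp_force: 30.0
```

>>> send_rows(steps=[{"grip":40,"dp":[0,0,-12],"rotation":[0,0,0]},{"grip":40,"dp":[0,0,-24],"rotation":[0,0,0]},{"grip":40,"dp":[0,0,-30],"rotation":[0,0,0]},{"grip":40,"dp":[0,0,-30],"rotation":[0,0,0]},{"grip":40,"dp":[0,0,-30],"rotation":[0,0,0]}], force=40)

```text
clock: 10.05
tcp_pos: [0.4877, 0.2214, 0.1491]
orientation: [-180.0, -0.0, 105.7]
contact_force: [0.1, -0.5, -2.9]
finger_gap: 0.486
grasp_force: 40.0
```

```bash
python3 - <<'E'
from h import *
togo([.457,-.142,.15],105.7); s=r.sense(); print(s['finger_gap']*94,s['q'].round(1))
grab('wrist','w2.png')
E
```

```text
t 10.05 tcp [0.4877 0.2214 0.1491] ori [-180.    -0.   105.7] dp [-341.6 -127.9   -0.8] rot [-0. -0.  0.] F [ 0.1 -0.5 -2.9] M [-0.03 -0.15 -0.03]
45.714438591912916 [ 12.3   2.1 108.7   0.   69.2  -3.4]
```

View pics/w2.png

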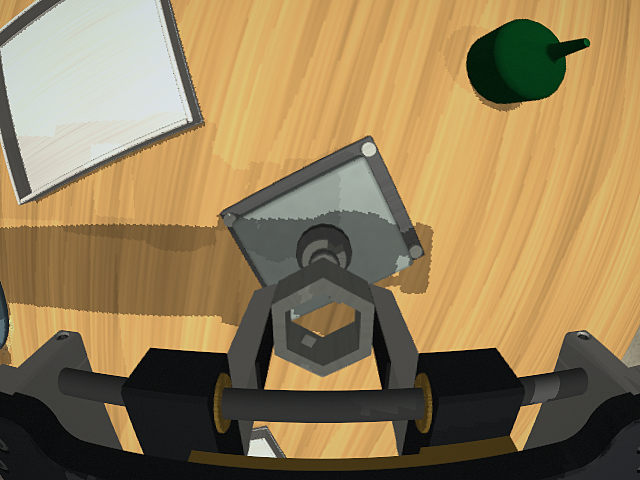

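The nut is held squarely between the pads at (322,320), and the bare spindle shows at (325,245). Next I carry it to the middle tray.

>>> send_rows(steps=[{"grip":40,"dp":[-30,-11,0],"rotation":[0,0,0]},{"grip":40,"dp":[-72,-27,0],"rotation":[0,0,0]},{"grip":40,"dp":[-114,-43,0],"rotation":[0,0,0]},{"grip":40,"dp":[-156,-58,0],"rotation":[0,0,0]},{"grip":40,"dp":[-198,-74,0],"rotation":[0,0,0]}], force=40)

```text
clock: 10.6
tcp_pos: [0.4694, 0.0094, 0.1487]
orientation: [-180.0, -0.0, 105.7]
contact_force: [-0.4, -0.4, -2.4]
finger_gap: 0.487
grasp_force: 40.0
```

>>> send_rows(steps=[{"grip":40,"dp":[-42,-16,0],"rotation":[0,0,0]},{"grip":40,"dp":[-84,-31,0],"rotation":[0,0,0]},{"grip":40,"dp":[-120,-45,0],"rotation":[0,0,0]},{"grip":40,"dp":[-144,-54,0],"rotation":[0,0,0]},{"grip":40,"dp":[-144,-54,0],"rotation":[0,0,0]}])

```text
clock: 11.1
tcp_pos: [0.4567, -0.1449, 0.1489]
orientation: [-180.0, -0.0, 105.4]
contact_force: [-0.4, 1.0, -2.1]
finger_gap: 0.485
grasp_force: 40.0
```

```bash
python3 - <<'E'
from h import *
togo([.457,-.142,.05],105.7)
p,d,c=grab('wrist','w3.png')
E
```

```text
t 11.1 tcp [ 0.4567 -0.1449  0.1489] ori [-180.    -0.   105.4] dp [ 2.7  1.1 98.9] rot [-0.001 -0.    -0.004] F [-0.4  1.  -2.1] M [-0.04 -0.08 -0.03]
```

View pics/w3.png

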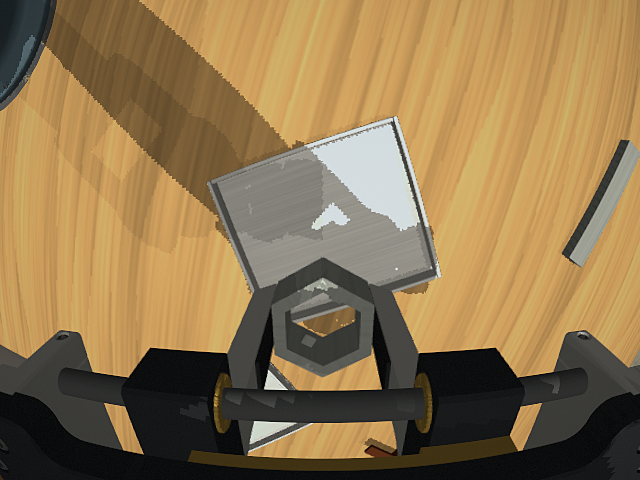

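The wrist view shows the middle tray under the nut, with corners at about (209,182), (397,117) and (440,275). I'll check its centre from one diagonal.

```bash
python3 - <<'E'
from h import *
c=vision.get_calibration('wrist')
q=np.array([plane(c,u,v,.022,True)[:2] for u,v in((209,182),(397,117),(440,275))]); print(q, (q[0]+q[2])/2, np.linalg.norm(q[1]-q[0]),np.linalg.norm(q[2]-q[1]))
togo([.457,-.142,.05],105.7)
E
```

```text
[[ 0.34986437 -0.12295311]
 [ 0.48744996 -0.0290342 ]
 [ 0.56934211 -0.14959132]] [ 0.45960324 -0.13627222] 0.16658498166634275 0.14574067595605594
t 11.15 tcp [ 0.4567 -0.1433  0.1488] ori [-1.800e+02 -1.000e-01  1.055e+02] dp [ 1.   0.7 98.8] rot [-0.001 -0.001 -0.003] F [-1.1  1.  -1.7] M [-0.   -0.07  0.01]
```

>>> send_rows(steps=[{"grip":40,"dp":[3,1,35],"rotation":[0,0,0]},{"grip":40,"dp":[3,1,75],"rotation":[0,0,0]},{"grip":40,"dp":[3,1,110],"rotation":[0,0,0]},{"grip":40,"dp":[3,1,128],"rotation":[0,0,0]},{"grip":40,"dp":[3,1,133],"rotation":[0,0,0]}])

```text
clock: 11.65
tcp_pos: [0.4553, -0.1367, 0.0136]
orientation: [-179.8, -0.3, 105.8]
contact_force: [0.0, -1.4, -3.4]
finger_gap: 0.485
grasp_force: 40.0
```

>>> send_rows(steps=[{"grip":40,"dp":[0,0,2],"rotation":[0,0,0]},{"grip":40,"dp":[0,0,4],"rotation":[0,0,0]},{"grip":40,"dp":[0,0,6],"rotation":[0,0,0]},{"grip":40,"dp":[0,0,8],"rotation":[0,0,0]},{"grip":40,"dp":[0,0,8],"rotation":[0,0,0]}])

```text
clock: 12.15
tcp_pos: [0.4576, -0.1394, 0.0087]
orientation: [180.0, 0.0, 105.7]
contact_force: [0.9, 0.2, -2.6]
finger_gap: 0.485
grasp_force: 40.0
```

>>> send_rows(steps=[{"grip":40,"dp":[0,0,1],"rotation":[0,0,0]},{"grip":40,"dp":[0,0,2],"rotation":[0,0,0]},{"grip":40,"dp":[0,0,3],"rotation":[0,0,0]},{"grip":40,"dp":[0,0,4],"rotation":[0,0,0]},{"grip":40,"dp":[0,0,4],"rotation":[0,0,0]}])

```text
clock: 12.65
tcp_pos: [0.4574, -0.1393, 0.0043]
orientation: [-180.0, -0.0, 105.7]
contact_force: [0.6, 0.5, -3.0]
finger_gap: 0.488
grasp_force: 40.0
```

>>> send_rows(steps=[{"grip":48,"dp":[0,0,0],"rotation":[0,0,0]},{"grip":50,"dp":[0,0,0],"rotation":[0,0,0]},{"grip":53,"dp":[0,0,0],"rotation":[0,0,0]},{"grip":58,"dp":[0,0,0],"rotation":[0,0,0]},{"grip":65,"dp":[0,0,0],"rotation":[0,0,0]}], force=3)

```text
clock: 13.15
tcp_pos: [0.4576, -0.1394, 0.0046]
orientation: [180.0, 0.0, 105.7]
contact_force: [0.9, -0.3, 0.5]
finger_gap: 0.627
grasp_force: 0.0
```

>>> send_rows(steps=[{"grip":70,"dp":[0,0,0],"rotation":[0,0,0]},{"grip":70,"dp":[0,0,-15],"rotation":[0,0,0]},{"grip":70,"dp":[0,0,-50],"rotation":[0,0,0]},{"grip":70,"dp":[0,0,-95],"rotation":[0,0,0]},{"grip":70,"dp":[0,0,-130],"rotation":[0,0,0]}])

```text
clock: 13.65
tcp_pos: [0.4577, -0.1394, 0.1366]
orientation: [179.9, 0.1, 105.7]
contact_force: [1.0, -0.3, 0.5]
finger_gap: 0.7
grasp_force: 0.0
```

>>> send_rows(steps=[{"grip":70,"dp":[40,0,-20],"rotation":[0,0,0]},{"grip":70,"dp":[80,0,-20],"rotation":[0,0,0]},{"grip":70,"dp":[100,0,-20],"rotation":[0,0,0]},{"grip":70,"dp":[100,0,-20],"rotation":[0,0,0]},{"grip":70,"dp":[100,0,-20],"rotation":[0,0,0]}])

```text
clock: 14.15
tcp_pos: [0.4305, -0.0432, 0.1545]
orientation: [180.0, 0.0, 105.7]
contact_force: [0.0, 0.3, -0.7]
finger_gap: 0.698
grasp_force: 0.0
```

```bash
python3 - <<'E'
from h import *
togo([.457,-.142,.05],105.7)
grab('wrist','w4.png')
E
```

```text
t 14.15 tcp [ 0.4305 -0.0432  0.1545] ori [180.    0.  105.7] dp [-102.3   -1.3  104.5] rot [0.    0.001 0.001] F [ 0.   0.3 -0.7] M [-0.03 -0.11  0.01]
```

View pics/w4.png

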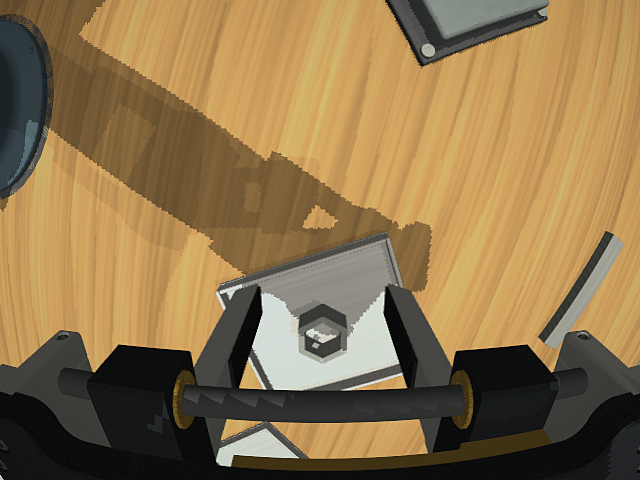

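The nut lies flat near the middle of the tray at (323,332), and the fingers are clear of it.

```bash
python3 -c "
from cell import hand_in
print(hand_in())"
```

```text
the job is handed in; nothing more can be done
None
```

The nut came free after about 1.2 rad clockwise and now lies flat and released near the middle of the middle-sized tray; the job was handed in at about 14 s, and no verdict was returned.

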